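Slide the toolbox back into its corner of the counter

ROBOT

A 7-joint arm with a two-finger parallel gripper is mounted at the origin on the work surface. World frame = base frame: x ahead of the robot, y to its left, z up, the work surface at z = 0. Lengths are in mm, angles in rad, forces in N, time in s.
With the tool pointing down it reaches from about 400 to 875 mm from the base axis. Payload 4.4 kg.
Tool frame: the origin (TCP) lies midway between the tips of the shut fingers; the grasp point (between the pads) lies 19 mm behind it (ctrl.pinch_z is the distance from the TCP to the grasp point, in mm); z points along the fingers, y is the line along which they close (so a half turn about z gives the same grasp; the last joint's range is limited). The gripper opens to 85 mm and grips with 20 to 120 N. Pads are 22 mm wide; open, the fingers measure 114 mm over their backs; the gripper's body (76 mm by 85 mm) begins 54 mm behind the grasp point. The pads swing forward as they close: fully open they stand 13 mm farther back than shut.
Start: joints at [-1.409, 0.628, 0.038, 1.517, -0.027, 0.996, -0.02], TCP at [146.767, 633.228, 231.313] pointing down, gripper open.
Joint ranges: [-3.06, 3.06], [-0.37, 2.12], [-1.25, 1.32], [0.18, 2.47], [-1.1, 4.24], [0.23, 1.98], [-2.94, 2.94]. Speed limits (rad/s): [2.57, 2.57, 3.14, 3.14, 3.14, 3.14, 3.14].

INTERFACE

Orientations are given as [roll, pitch, yaw] about the fixed x, y, z axes, in that order (R = Rz(yaw) Ry(pitch) Rx(roll)).
In Python, from cell import read_state, cams, order, ctrl gives the robot as it stands.
- The arm moves only by the tool move_arm, never from a script. Its argument "targets" is text: rows parted by semicolons, each of 7 numbers parted by spaces: the gripper's target within -1 to 1 (fully open at 1, half-way at 0, shut at -1), then the shift along the tool's x, y, z in cm, then the turn, a rotation vector about the tool's x, y, z in degrees. A call has 1 to 5 rows; each row shifts and turns the commanded pose from where the row before left it, along the tool's axes as they then stand; what a row does not reach is not made up. A row lasts 1/12 s, in which the tool goes at most 41.7 mm and 7.16 degrees, less where a joint would pass 70% of its speed; a pose out of reach is approached as far as the arm can. A call with a gripper value outside its range is refused whole. The fingers move at their own pace and stop on an object; the grip force is fixed at half the most. Time passes only in rows, so rows that do not move let the fingers close. It gives the time, the measured TCP pose, the force, the opening and the grip force at its end, in the units of the state.
- read_state(): the state, without advancing time (a new reading comes with each control period).
- cams.get_image(name): name is "scene" or "side" or "wrist"; returns a dict with "color" (400x640x3 uint8, red, green, blue), "fovy" (degrees; the focal length in pixels is half the picture's height over the tangent of half this angle, whatever the lens; pixels are square), "cx", "cy" (the principal point, pixels), "k1" (the pictures are not rectified: a ray, as slopes to the right and down, at radius r is drawn at 1 + k1 r^2 times it, then the intrinsics apply), "rvec" (rotation vector, rad) and "tvec" (3), from world to camera coordinates, as OpenCV has them. Camera axes: x right, y down, z forward; pixel columns grow to the right and rows downward; lengths in mm; the calibration is good to about 2 mm. A picture is of the moment at which its call begins. There is no depth.
- order.finish_job(): hands the job in; it is judged then, once.
The state is a dict: "clock": time; "qpos": joint angles; "qd": joint speeds; "tau": joint torques, N m; "eef_pos": TCP position; "tool_rot": TCP orientation; "force": force on the tool from outside, world axes, zero at the start; "torque": the same for the moment, N m; "width": finger opening in mm; "gripper_force": force on a finger pad.
Only numpy, scipy, OpenCV 4.12 (cv2) and the standard library are available. Lean on these libraries where they do the work, as an engineer would, in place of code of your own. Each camera call takes 0.05 s, during which the arm holds its last target. There are 200 camera calls.

TASK

The blender is mended, so clear the counter: push the shut red toolbox back along the counter until its back lies flat against the low quartz upstand and its end touches the side of the wooden bread bin, latch still facing the front. Slide it gently with the fingers - never lift it, tip it or take it by its handle - and do not press the latch button in the middle of its front, or the lid pops open. Leave the jar, funnel, socket wrench, silicone ring and mug where they are.

Things in the scene. Friction and masses are not known exactly. Their poses are not given: they have to be found in the camera images.
- toolbox: Loose shut red plastic toolbox, 0.5 to 1 kg, slides at a 2 to 10 N push. Origin: centre of underside, on the counter; x from front (latch side, towards the robot within 20 degrees) to back, y along its length. A rim at height 67 to 80 mm is outermost: 150 mm (x) by 280 mm (y), so back at x = +75, ends at y = +140 and -140. Tub below it 138 x 264 mm, lid above it 144 x 274 mm, lid top 112 mm high.
- toolbox_handle: Black carrying handle fixed on the toolbox lid, not to be taken: a 15 mm thick bar along the toolbox's y, 125 mm long over all, over the middle of the lid, top 151 mm above the counter. Origin and axes are those of the toolbox.
- latch_button (a joint): Press button of the latch: 0 = out, 0.004 m = pressed fully in (4 N); half-way in pops the latch. It moves along the toolbox's x axis.
- button_face (a point): Middle of the latch button's outer face: toolbox x = -87 mm, y = 0, height 80 mm. The button is 28 mm wide, 18 mm high, and sits on a black latch plate 50 mm wide (toolbox y -25 to +25 mm, height 58 to 98 mm) that stands out to toolbox x = -82 mm. Away from the plate the front is clear to push on.
- upstand: Fixed grey quartz upstand: a lip 100 mm high, 20 mm thick, along the whole far side of the counter. Origin: on the counter, at the foot of the face that looks to the robot (that face is its x = 0), middle of its length; axes as the world's.
- bread_bin: Fixed wooden bread bin with slatted roll front, 360 mm wide (y), 250 mm deep (x), 180 mm high, its back 5 mm off the upstand, to the left or the right. Origin: on the counter, middle of its front edge; axes as the world's: flat ends at y = +180 and -180 mm, back at x = +250 mm. The end towards the middle of the counter is the stop for the toolbox.
- toaster: Fixed long-slot steel toaster standing end-on, at the other side from the bread bin, also 5 mm off the upstand: 120 mm wide (y), 250 mm deep (x), 177 mm high. Origin: on the counter, middle of its front edge. Not a stop for this job.
- jar: Glass blender jar standing upside down, mouth 132 mm across, 206 mm high, with a glass handle that reaches 99 mm from its axis along its own y axis; loose, stands in front of the bread bin. Origin: middle of its mouth, on the counter. Leave it.
- mug: White mug, 80 mm across and 90 mm high, loose, in front of the toaster. Origin: centre of its underside. Leave it.
- funnel: Orange plastic funnel standing mouth down, 120 mm across, 128 mm high, loose, nearer the robot than the toolbox, to one side. Origin: middle of its mouth, on the counter. Leave it.
- wrench: Steel socket wrench lying flat, 202 mm long along its own x axis, handle 23 mm thick, head with socket 48 mm high at x = +85 mm; loose, nearer the robot than the toolbox, at the other side from the funnel. Origin: on the counter below its middle. Leave it.
- seal_ring: White silicone ring lying flat, 84 mm across, 6 mm high, loose, between the robot and the toolbox. Origin: its centre, on the counter. Leave it.

How it is judged:
By the outcome, as a careful person would: the job done as asked, in the order asked, and still so for the second after the job is handed in, with the robot touching nothing.
It also fails if it takes over 54 s, if anything falls off the work surface, if the arm or the gripper's body presses on something with over 40 N, if the wrist force passes 120 N, or if a joint passes its speed limit or range.

## Working session

There is one attempt and no reset: what is moved stays moved. The work goes in short steps, Python scripts to look and compute and a tool call to move; the robot and the scene stay as the last step left them, time stands still between calls to the robot, and variables do not carry over. Pictures are saved under pics/ and viewed, at most 10 in all, crops included, and the job is handed in when it is done.

Besides the shell and the picture viewer there is one more tool, called after "Request:" as name(argument=value, ...) on one line, values as JSON. move_arm: Moves the arm, as the interface text tells. Its arguments: {"type":"object","properties":{"targets":{"type":"string"}},"required":["targets"]}

```bash
mkdir -p pics; ls; python3 - <<'E'
from cell import read_state,cams
import cv2
s=read_state();print(s)
for n in("scene","side"):
    d=cams.get_image(n);cv2.imwrite(f"pics/{n}0.png",d["color"][:,:,::-1]);print({k:v for k,v in d.items() if k!="color"})
E
```

```text
pics
{'clock': 0.0, 'qpos': array([-1.40879151,  0.62933841,  0.03843638,  1.51837396, -0.02702278,
        0.99628754, -0.0200359 ]), 'qd': array([-0.00079359, -0.00010487,  0.00094802,  0.00068688,  0.00044449,
       -0.00015034, -0.00070415]), 'tau': array([-2.35495845e-04, -5.63413489e+01,  1.22679580e+00, -1.93438286e+01,
        1.11790595e-02,  1.04633532e-02, -1.12299682e-05]), 'eef_pos': array([146.61690549, 632.60749992, 230.39206733]), 'tool_rot': array([-3.13970294e+00,  2.33360641e-06,  2.91374391e+00]), 'force': array([ 0.27157044, -1.16002699, -0.66346662]), 'torque': array([-0.00757012, -0.02738006, -0.01987859]), 'gripper_force': 0.0, 'width': 85.0292302331809}
{'fovy': 47.34300040321347, 'cx': 319.75032109775117, 'cy': 201.57894761157144, 'k1': -0.0033816657143572438, 'rvec': array([ 2.19581584, -0.68334929,  0.32093982]), 'tvec': array([-437.82939278,  253.13076432, 1137.11536995])}
{'fovy': 56.505377813974235, 'cx': 322.2070718950933, 'cy': 199.69361424640368, 'k1': -0.08037240649049444, 'rvec': array([ 0.41322273, -2.74356232,  1.1601966 ]), 'tvec': array([ 519.59637765,  154.42432512, 1071.95262732])}
```

View pics/scene0.png

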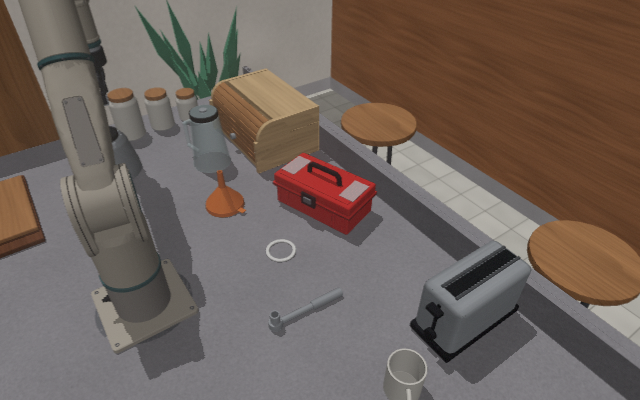

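View pics/side0.png

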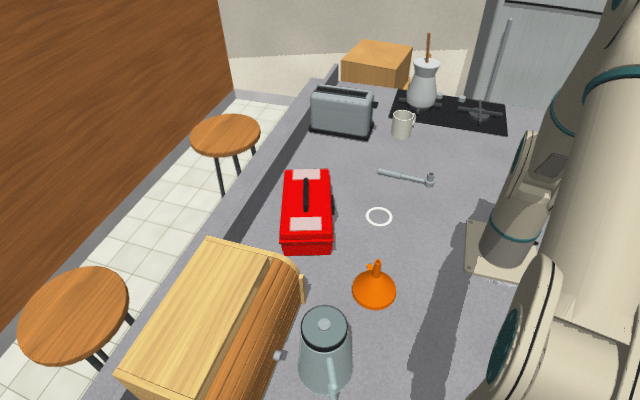

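The scene view shows the toolbox around (325,190), bread bin at (270,120) on its left (+y), toaster at (470,295), funnel (225,198), ring (281,251) and wrench (308,309). The side view shows the toolbox at (307,212) with its latch to the right at (333,200). I'll take enlarged crops next.

```bash
cat > h.py <<'E'
import numpy as np,cv2
from cell import cams,read_state
def shot(n):
    d=cams.get_image(n);f=200/np.tan(np.radians(d["fovy"]/2))
    d["K"]=np.array([[f,0,d["cx"]],[0,f,d["cy"]],[0,0,1]]);d["D"]=np.array([d["k1"],0,0,0,0.])
    d["R"]=cv2.Rodrigues(d["rvec"])[0];return d
def ray(d,uv):
    p=cv2.undistortPoints(np.array(uv,float).reshape(-1,1,2),d["K"],d["D"])[:,0]
    return -d["R"].T@d["tvec"],np.c_[p,np.ones(len(p))]@d["R"]
def onplane(d,uv,z,ax=2):
    c,r=ray(d,uv);return c+r*((z-c[ax])/r[:,ax])[:,None]
def proj(d,P):
    return cv2.projectPoints(np.array(P,float).reshape(-1,1,3),d["rvec"],d["tvec"],d["K"],d["D"])[0][:,0]
E
python3 - <<'E'
from h import *
a=shot("scene");b=shot("side")
A=cv2.resize(a["color"][60:240,190:390,::-1],None,fx=4,fy=4,interpolation=cv2.INTER_CUBIC)[:600]
B=cv2.resize(b["color"][150:300,180:380,::-1],None,fx=4,fy=4,interpolation=cv2.INTER_CUBIC)
A=cv2.resize(a["color"][90:240,190:390,::-1],None,fx=4,fy=4,interpolation=cv2.INTER_CUBIC)
cv2.imwrite("pics/a1.png",A);cv2.imwrite("pics/b1.png",B)
for n,d in(("scene",a),("side",b)):print(n,-d["R"].T@d["tvec"])
E
```

```text
scene [ -41.74896352 -821.48789685  933.9249354 ]
side [281.89487742 785.10451054 864.32394893]
```

View pics/a1.png

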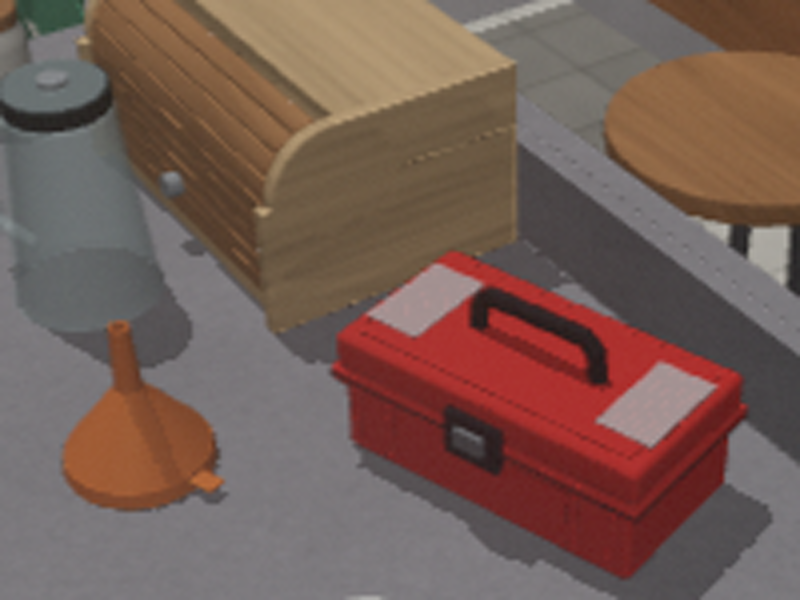

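View pics/b1.png

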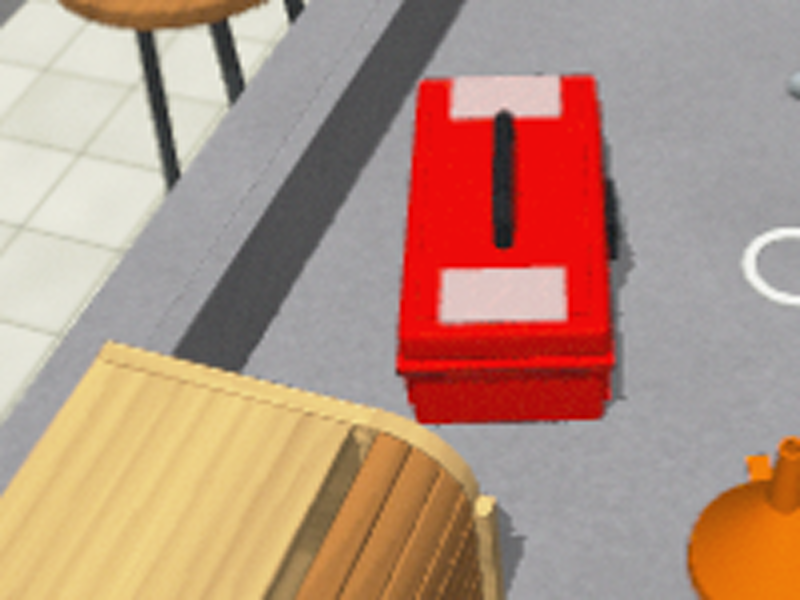

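Crops show the lid labels' corners, the bin end foot from (275,330) to (516,240) in the scene crop, and the upstand face's foot along (465,0)-(240,370) in the side crop.

```bash
python3 - <<'E'
from h import *
np.set_printoptions(precision=1,suppress=True)
a=shot("scene");b=shot("side")
A=lambda *p:np.array(p)/4.+[190-.375,90-.375]
B=lambda *p:np.array(p)/4.+[180-.375,150-.375]
LL=onplane(a,A((445,264),(483,280),(413,337),(368,313)),112);LR=onplane(a,A((660,362),(717,387),(650,446),(597,422)),112)
SF=onplane(b,B((450,78),(560,77),(560,117),(450,118)),112);SN=onplane(b,B((441,268),(566,267),(567,320),(440,323)),112)
for n,p,q in(("scene",LL,LR),("side",SN,SF)):
    d=p.mean(0)-q.mean(0);print(n,(p.mean(0)+q.mean(0))/2,d,"yaw",np.degrees(np.arctan2(-d[0],d[1])))
print("bin foot scene",onplane(a,A((275,330),(516,240)),0))
print("bin top back scene z180",onplane(a,A((515,66)),180),"side",onplane(b,B((110,343),(350,400)),180))
print("upst foot side",onplane(b,B((465,0),(240,370)),0)[:,:2],"top z100",onplane(b,B((405,0),(175,355)),100)[:,:2])
print("upst top scene",onplane(a,A((520,140),(800,330)),100)[:,:2])
for n,d in(("a",a),("b",b)):
    h=cv2.cvtColor(d["color"],cv2.COLOR_RGB2HSV)
    for nm,lo,hi,z in(("orange",(6,150,80),(16,255,255),0),):
        m=cv2.inRange(h,lo,hi)
        k,l,s,c=cv2.connectedComponentsWithStats(m)
    # dark latch
print("handle ends scene z151",onplane(a,A((482,290),(600,352)),148)[:,:2],"side",onplane(b,B((504,113),(503,240)),148)[:,:2])
print("tub bottom corners scene z0",onplane(a,A((352,440),(626,578),(722,490)),0)[:,:2],"side z0",onplane(b,B((418,422),(605,418)),0)[:,:2])
print("rim scene",onplane(a,A((333,372),(633,512),(745,412)),73)[:,:2],"side",onplane(b,B((398,368),(612,365)),73)[:,:2])
print("funnel edge scene",onplane(a,A((65,460),(215,455),(130,507),(222,488)),0)[:,:2])
print("ring side",onplane(b,[(366,216),(392,216),(379,207),(379,226)],6)[:,:2])
print("wrench scene",onplane(a,[(274,317),(343,293)],20)[:,:2])
E
```

```text
scene [582.8  50.7 112. ] [-65.7 200.    0. ] yaw 18.197417073351048
side [578.6  48.4 112. ] [-68.3 197.5   0. ] yaw 19.065870106436375
bin foot scene [[498.3 317.3  -0. ]
 [744.7 313.5   0. ]]
bin top back scene z180 [[739.7 308.8 180. ]] side [[738.  312.7 180. ]
 [579.  309.8 180. ]]
upst foot side [[ 748.3 -302.6]
 [ 748.6  182.9]] top z100 [[ 744.3 -162.4]
 [ 743.   253.8]]
upst top scene [[751.5 317.8]
 [770.1 -29.7]]
handle ends scene z151 [[562.3  94. ]
 [589.4 -15.1]] side [[591.6   7. ]
 [548.6 131.2]]
tub bottom corners scene z0 [[478.4 155.8]
 [563.4 -90.1]
 [682.2 -55.4]] side z0 [[601.5 189. ]
 [472.4 146.1]]
rim scene [[466.8 156.5]
 [559.7 -98. ]
 [695.1 -57.7]] side [[604.9 200. ]
 [464.8 154.9]]
funnel edge scene [[281.6 261.3]
 [380.7 200.6]
 [299.7 183.1]
 [367.2 163. ]]
ring side [[407.6 -26.6]
 [328.6 -50.1]
 [376.  -78. ]
 [359.7   3.6]]
wrench scene [[ 239.7 -231.8]
 [ 417.7 -267.7]]
```

```bash
cat >> h.py <<'E'
from scipy.spatial.transform import Rotation as Ro
def go(x,y,z,tooly_deg):
    """remaining move in tool axes: cm, deg; tooly_deg = direction of tool y, deg from world y"""
    s=read_state();r=s["tool_rot"];R=Ro.from_euler("xyz",r)
    T=Ro.from_euler("xyz",[np.pi,0,np.pi+np.radians(tooly_deg)])
    print("clk %.2f pos"%s["clock"],s["eef_pos"].round(1),"rot",np.degrees(r).round(1),"F",s["force"].round(1),"w",round(s["width"]))
    print(" turn tool",np.degrees((R.inv()*T).as_rotvec()).round(2)," shift now",(R.inv().apply(np.array([x,y,z])-s["eef_pos"])/10).round(2)," shift after turn",(T.inv().apply(np.array([x,y,z])-s["eef_pos"])/10).round(2))
E
python3 - <<'E'
from h import *
go(466,11,260,18.6)
a=shot("scene");np.set_printoptions(precision=0,suppress=True)
print("toaster foot",onplane(a,[(413,337),(441,351),(522,297)],0)[:,:2],"mug",onplane(a,[(385,395)],0)[:,:2])
E
```

```text
clk 0.30 pos [146.7 633.  231. ] rot [-180.    -0.   166.9] F [-0.1 -0.3 -0.1] w 85
 turn tool [-3.000e-02 -1.000e-02 -3.165e+01]  shift now [-45.15 -53.39  -2.87]  shift after turn [-10.42 -69.14  -2.9 ]
toaster foot [[ 486. -451.]
 [ 513. -514.]
 [ 795. -523.]] mug [[ 340. -520.]]
```

Request:
move_arm(targets="1 0 0 -0.6 0 0 -6.3; 1 0 0 -0.6 0 0 -6.3; 1 0 0 -0.6 0 0 -6.3; 1 0 0 -0.6 0 0 -6.3; 1 0 0 -0.6 0 0 -6.3")

```text
clock: 0.77
eef_pos: [146.8, 633.1, 261.6]
tool_rot: [-3.141, 0.0, -2.814]
force: [-0.4, 0.1, -0.7]
width: 85.6
gripper_force: 0.0
```

Request:
move_arm(targets="1 -0.55 -3.64 0 0 0 0; 1 -0.55 -3.64 0 0 0 0; 1 -0.55 -3.64 0 0 0 0; 1 -0.55 -3.64 0 0 0 0; 1 -0.55 -3.64 0 0 0 0")

```text
clock: 1.18
eef_pos: [231.1, 467.6, 261.4]
tool_rot: [3.142, 0.0, -2.82]
force: [0.4, 0.0, -0.3]
width: 85.4
gripper_force: 0.0
```

Request:
move_arm(targets="1 -0.55 -3.64 0 0 0 0; 1 -0.55 -3.64 0 0 0 0; 1 -0.55 -3.64 0 0 0 0; 1 -0.55 -3.64 0 0 0 0; 1 -0.55 -3.64 0 0 0 0")

```text
clock: 1.6
eef_pos: [314.7, 303.7, 261.6]
tool_rot: [3.141, 0.001, -2.819]
force: [1.0, -0.4, -0.2]
width: 86.0
gripper_force: 0.0
```

Request:
move_arm(targets="1 -0.55 -3.64 0 0 0 0; 1 -0.55 -3.64 0 0 0 0; 1 -0.55 -3.64 0 0 0 0; 1 -0.55 -3.64 0 0 0 0; 1 -0.55 -3.64 0 0 0 0")

```text
clock: 2.02
eef_pos: [398.4, 139.7, 261.6]
tool_rot: [3.141, 0.001, -2.82]
force: [1.0, 0.3, 0.9]
width: 85.5
gripper_force: 0.0
```

```bash
python3 -c "
from h import *
go(466,11,260,18.6)"
```

```text
clk 2.02 pos [398.4 139.7 261.6] rot [ 1.800e+02  1.000e-01 -1.615e+02] F [1.  0.3 0.9] w 86
 turn tool [ 0.01  0.05 -0.15]  shift now [ -2.34 -14.35   0.16]  shift after turn [ -2.3  -14.36   0.16]
```

Request:
move_arm(targets="1 -0.6 -3.6 0 0 0 0; 1 -0.6 -3.6 0 0 0 0; 1 -0.6 -3.6 0 0 0 0; 1 -0.5 -3.55 0 0 0 0; 1 0 0 3 0 0 0")

```text
clock: 2.43
eef_pos: [472.2, 5.0, 235.3]
tool_rot: [-3.134, 0.013, -2.83]
force: [2.6, -0.0, 0.3]
width: 85.7
gripper_force: 0.0
```

Request:
move_arm(targets="1 0 0 3.8 0 0 0; 1 0 0 3.8 0 0 0; 1 0 0 3.8 0 0 0; 1 0 0 2.5 0 0 0; 1 0 0 0 0 0 0")

```text
clock: 2.85
eef_pos: [461.8, 12.3, 88.3]
tool_rot: [3.139, -0.008, -2.82]
force: [0.6, 0.6, 0.3]
width: 85.5
gripper_force: 0.0
```

```bash
python3 - <<'E'
from h import *
go(466,11,50,18.6)
d=shot("scene");cv2.imwrite("pics/c.png",cv2.resize(d["color"][90:240,190:390,::-1],None,fx=4,fy=4,interpolation=cv2.INTER_CUBIC))
E
```

```text
clk 2.85 pos [461.8  12.3  88.3] rot [ 179.9   -0.5 -161.6] F [0.6 0.6 0.3] w 86
 turn tool [ 0.13 -0.49 -0.15]  shift now [-0.39 -0.27  3.83]  shift after turn [-0.35 -0.26  3.83]
```

View pics/c.png

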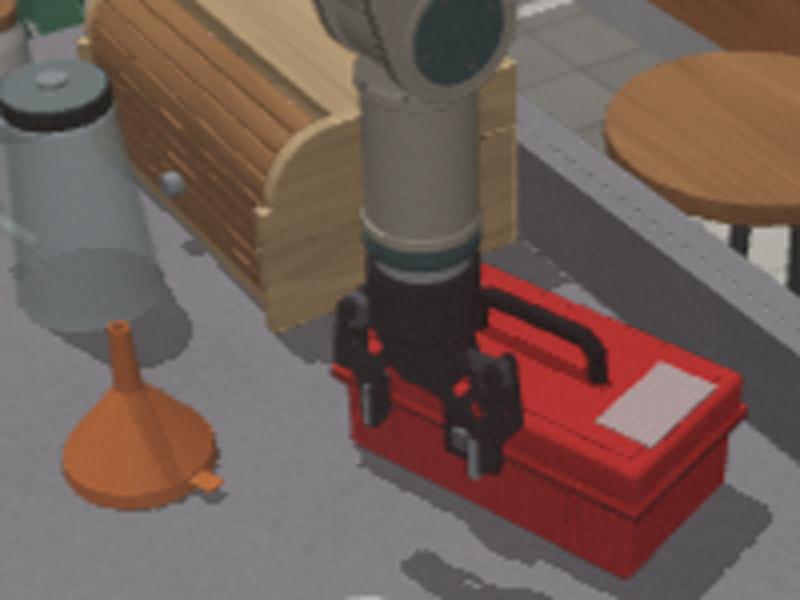

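The view shows the open fingers in front of the box at (370,400) and (475,450), straddling the latch and in line with the front, with clear counter all round. I'll descend and approach.

Request:
move_arm(targets="1 0 0 1.9 0 0 0; 1 0 0 1.9 0 0 0; 1 0 0 0 0 0 0; 1 -1.3 -0.2 0 0 0 0; 1 -1 0 0 0 0 0")

```text
clock: 3.32
eef_pos: [489.1, 17.7, 56.4]
tool_rot: [-3.141, 0.002, -2.82]
force: [0.4, 0.4, -0.6]
width: 85.1
gripper_force: 0.0
```

Request:
move_arm(targets="1 -0.5 0 0 0 0 0; 1 -0.4 0 0 0 0 0; 1 -0.4 0 0 0 0 0; 1 -0.4 0 0 0 0 0; 1 0 0 0 0 0 0")

```text
clock: 3.73
eef_pos: [499.5, 22.7, 54.6]
tool_rot: [3.14, -0.008, -2.819]
force: [-6.9, -1.8, 6.4]
width: 85.5
gripper_force: 3.3
```

```bash
python3 -c "
from h import *
go(580-86*.948,49.5-86*.319,50,18.6)"
```

```text
clk 3.73 pos [499.5  22.7  54.6] rot [ 179.9   -0.5 -161.5] F [-6.9 -1.8  6.4] w 85
 turn tool [ 0.09 -0.46 -0.11]  shift now [ 0.11 -0.03  0.47]  shift after turn [ 0.12 -0.03  0.46]
```

Request:
move_arm(targets="1 1.2 0 0 0 0 0; 1 0 0 0.8 0 0 0; 1 0 0 0.3 0 0 0; 1 0 0 0 0 0 0; 1 0 0 0 0 0 0")

```text
clock: 4.15
eef_pos: [492.8, 19.7, 43.1]
tool_rot: [3.142, 0.0, -2.82]
force: [0.1, -0.2, -1.1]
width: 85.4
gripper_force: 0.0
```

Request:
move_arm(targets="1 -0.4 0 0 0 0 0; 1 -0.4 0 0 0 0 0; 1 -0.4 0 0 0 0 0; 1 -0.2 0 0 0 0 0; 1 0 0 0 0 0 0")

```text
clock: 4.57
eef_pos: [501.9, 23.0, 43.1]
tool_rot: [3.14, -0.008, -2.82]
force: [-7.9, -3.3, 6.9]
width: 85.5
gripper_force: 3.9
```

Request:
move_arm(targets="1 -0.6 0.2 -0.15 0 0 1.4; 1 -0.8 0.28 -0.15 0 0 1.9; 1 -0.8 0.28 -0.1 0 0 1.9; 1 -0.8 0.28 -0.1 0 0 1.9; 1 0 0 0 0 0 0")

```text
clock: 4.98
eef_pos: [532.5, 43.6, 48.2]
tool_rot: [3.141, 0.0, -2.942]
force: [-3.2, -0.2, -2.4]
width: 85.1
gripper_force: 1.5
```

```bash
cat >> h.py <<'E'
def box(d):
    """labels on the lid: centre and yaw of the toolbox from one view"""
    h=cv2.cvtColor(d["color"],cv2.COLOR_RGB2HSV)
    red=cv2.inRange(h,(0,150,60),(4,255,255))|cv2.inRange(h,(175,150,60),(180,255,255))
    n,l,s,c=cv2.connectedComponentsWithStats(red);i=1+s[1:,4].argmax()
    hull=cv2.convexHull(np.argwhere(l==i)[:,::-1].astype(np.int32))
    m=np.zeros_like(red);cv2.fillConvexPoly(m,hull,255)
    m&=cv2.inRange(h,(0,0,120),(180,90,255))
    n,l,s,c=cv2.connectedComponentsWithStats(m)
    o=np.argsort(-s[1:,4])[:2]+1;P=onplane(d,c[o],112);P=P[np.argsort(P[:,1])];v=P[1]-P[0]
    return s[o,4],P[:,:2].round(1).tolist(),P.mean(0)[:2].round(1),"len %.0f yaw %.1f"%(np.hypot(*v[:2]),np.degrees(np.arctan2(-v[0],v[1])))
E
python3 - <<'E'
from h import *
go(600,50,50,0)
for n in("scene","side"):print(n,box(shot(n)))
E
```

```text
clk 4.98 pos [532.5  43.6  48.2] rot [ 180.     0.  -168.6] F [-3.2 -0.2 -2.4] w 85
 turn tool [ 0.03  0.02 11.42]  shift now [-6.75 -0.71 -0.18]  shift after turn [-6.75  0.64 -0.18]
scene (array([314,   9], dtype=int32), [[639.1, -39.6], [558.9, 177.2]], array([599. ,  68.8]), 'len 231 yaw 20.3')
side (array([397, 104], dtype=int32), [[651.3, -30.2], [593.5, 164.1]], array([622.4,  67. ]), 'len 203 yaw 16.6')
```

```bash
python3 - <<'E'
from h import *
d=shot("side");cv2.imwrite("pics/d.png",cv2.resize(d["color"][140:290,180:380,::-1],None,fx=4,fy=4,interpolation=cv2.INTER_CUBIC))
E
```

```text
(no output)
```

View pics/d.png

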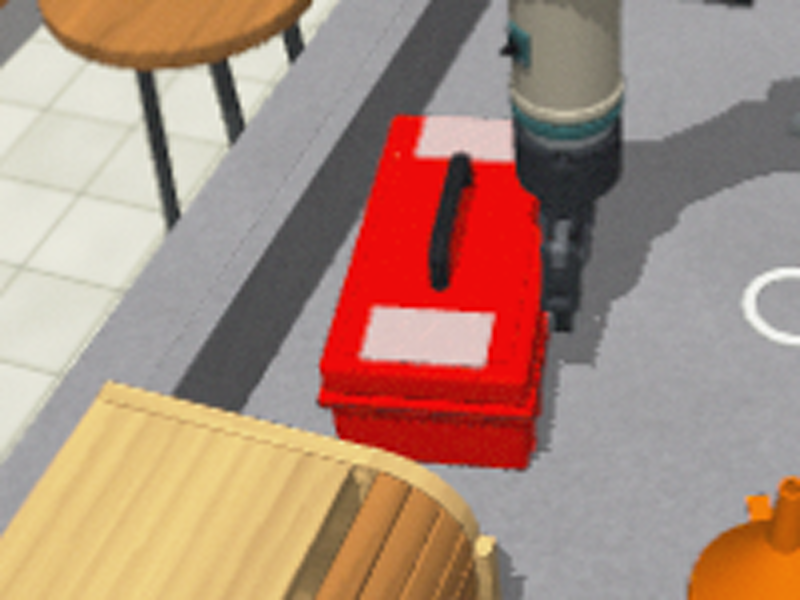

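The picture shows the box following the fingers; its near label at (427,337) is whole, the far one is partly hidden by the gripper. Lid back edge runs (395,118)–(325,370).

```bash
cat >> h.py <<'E'
def near(d):
    """side view: near label (box y=+105) centre and yaw from the label's long near/far edges"""
    h=cv2.cvtColor(d["color"],cv2.COLOR_RGB2HSV)
    m=cv2.inRange(h,(0,10,150),(12,90,255))|cv2.inRange(h,(165,10,150),(180,90,255))
    n,l,s,c=cv2.connectedComponentsWithStats(m)
    for i in range(1,n):
        if s[i,4]>60 and 100<s[i,1]<300: 
            cs=max(cv2.findContours((l==i).astype(np.uint8),cv2.RETR_EXTERNAL,cv2.CHAIN_APPROX_NONE)[0],key=len)
            P=onplane(d,cs[:,0,:],112)[:,:2].astype(np.float32);r=cv2.minAreaRect(P)
            print("label",s[i].tolist(),onplane(d,c[i:i+1],112)[0,:2].round(1),"rect",np.round(r[1],1),round(r[2],1))
E
python3 - <<'E'
from h import *
d=shot("side");near(d)
B=lambda *p:np.array(p)/4.+[180-.375,140-.375]
for nm,z,p in(("back",112,((398,118),(325,370))),("handle",148,((461,160),(438,285)))):
    q=onplane(d,B(*p),z);v=q[0]-q[1];print(nm,q[:,:2].round(1).tolist(),np.degrees(np.arctan2(v[0],-v[1])).round(1))
E
```

```text
label [284, 169, 25, 11, 230] [641.3 -41.7] rect [75.4 48.7] 16.3
label [270, 217, 33, 15, 396] [593.5 164.2] rect [84.  47.8] 11.5
back [[702.8, -48.7], [648.6, 212.6]] 11.7
handle [[619.4, 23.4], [589.1, 148.2]] 13.6
```

Request:
move_arm(targets="1 -0.8 0.28 0 0 0 1.9; 1 -0.8 0.28 0 0 0 1.9; 1 -0.8 0.28 0 0 0 1.9; 1 -0.7 0.28 0 0 0 1.9; 1 -0.7 0.28 0 0 0 1.9")

```text
clock: 5.6
eef_pos: [563.3, 60.4, 48.1]
tool_rot: [-3.141, -0.008, -3.11]
force: [-9.3, -1.7, 6.7]
width: 85.1
gripper_force: 3.4
```

Request:
move_arm(targets="1 -0.5 0.28 0 0 0 1.9; 1 0 0 0 0 0 0; 1 0 0 0 0 0 0")

```text
clock: 5.85
eef_pos: [571.1, 64.3, 48.0]
tool_rot: [3.141, -0.002, -3.141]
force: [-2.6, 2.0, -1.2]
width: 85.2
gripper_force: 1.5
```

```bash
python3 - <<'E'
from h import *
go(672-86,75,50,0)
near(shot("side"))
E
```

```text
clk 5.85 pos [571.1  64.3  48. ] rot [ 1.8e+02 -1.0e-01 -1.8e+02] F [-2.6  2.  -1.2] w 85
 turn tool [ 0.02 -0.11  0.04]  shift now [-1.5   1.06 -0.2 ]  shift after turn [-1.49  1.07 -0.2 ]
label [276, 167, 16, 13, 146] [679.5 -35.3] rect [51.8 51. ] 4.3
label [248, 213, 35, 18, 389] [652.7 174.3] rect [84.3 47.9] 2.5
```

Request:
move_arm(targets="1 2.5 0 0 0 0 0; 1 2.5 -1 0 0 0 0; 1 0 -3.5 0 0 0 0; 1 0 -3.5 0 0 0 0; 1 0 -3.5 0 0 0 0")

```text
clock: 6.32
eef_pos: [523.1, -52.4, 48.8]
tool_rot: [-3.141, 0.003, -3.141]
force: [-0.2, -0.0, -0.3]
width: 85.4
gripper_force: 0.0
```

Request:
move_arm(targets="1 0 -3.5 0 0 0 0; 1 0 -3.5 0 0 0 0; 1 0 -3 0 0 0 0; 1 0 0 0 0 0 0")

```text
clock: 6.65
eef_pos: [522.4, -161.3, 49.1]
tool_rot: [-3.135, 0.004, 3.13]
force: [0.3, -0.6, -0.3]
width: 85.0
gripper_force: 0.0
```

```bash
python3 - <<'E'
from h import *
go(650,-125,48,90);print(read_state()["qpos"].round(2))
near(shot("side"));print(box(shot("side")));print(box(shot("scene")))
E
```

```text
clk 6.65 pos [ 522.4 -161.3   49.1] rot [-179.6    0.2  179.3] F [ 0.3 -0.6 -0.3] w 85
 turn tool [ -0.51  -0.13 -90.68]  shift now [-12.71   3.78   0.14]  shift after turn [ -3.63 -12.76   0.11]
[ 0.2   0.75  0.07  1.95 -0.1   0.43  1.9 ]
label [276, 167, 33, 14, 279] [659.8 -38.3] rect [93.4 51.6] 1.9
label [248, 213, 34, 18, 387] [652.9 174.4] rect [84.5 47.4] 2.4
(array([388, 278], dtype=int32), [[660.7, -37.7], [653.0, 174.3]], array([656.8,  68.3]), 'len 212 yaw 2.1')
(array([58,  1], dtype=int32), [[613.3, 23.0], [628.9, 167.0]], array([621.1,  95. ]), 'len 145 yaw -6.2')
```

Request:
move_arm(targets="1 0 0 0 0 0 7; 1 0 0 0 0 0 7; 1 0 0 0 0 0 7; 1 0 0 0 0 0 7; 1 0 0 0 0 0 7")

```text
clock: 7.22
eef_pos: [522.7, -148.8, 48.4]
tool_rot: [3.14, 0.0, 2.527]
force: [-0.8, -0.1, -0.3]
width: 85.6
gripper_force: 0.0
```

Request:
move_arm(targets="1 0 0 0 0 0 7; 1 0 0 0 0 0 7; 1 0 0 0 0 0 7; 1 0 0 0 0 0 7; 1 0 0 0 0 0 7")

```text
clock: 7.63
eef_pos: [522.7, -148.7, 48.3]
tool_rot: [3.141, -0.0, 1.916]
force: [-0.3, -0.5, -0.6]
width: 85.4
gripper_force: 0.0
```

Request:
move_arm(targets="1 0 0 0 0 0 7; 1 0 0 0 0 0 7; 1 0 0 0 0 0 5.5; 1 0 0 0 0 0 0")

```text
clock: 7.97
eef_pos: [522.5, -148.7, 48.1]
tool_rot: [3.142, -0.0, 1.58]
force: [0.5, 0.2, 0.1]
width: 85.4
gripper_force: 0.0
```

```bash
python3 - <<'E'
from h import *
go(650,-125,48,-90)
E
```

```text
clk 7.97 pos [ 522.5 -148.7   48.1] rot [180.   -0.   90.5] F [0.5 0.2 0.1] w 85
 turn tool [ 0.   -0.02  0.52]  shift now [2.250e+00 1.277e+01 1.000e-02]  shift after turn [2.370e+00 1.275e+01 1.000e-02]
```

Request:
move_arm(targets="1 0 3.2 0 0 0 0.5; 1 0 3.2 0 0 0 0; 1 0 3.2 0 0 0 0; 1 0 3.1 0 0 0 0; 1 2.4 0 0 0 0 0")

```text
clock: 8.38
eef_pos: [656.1, -130.9, 49.3]
tool_rot: [3.132, 0.007, 1.573]
force: [-0.0, -0.9, 1.0]
width: 85.4
gripper_force: 0.0
```

Request:
move_arm(targets="1 1.5 0 0 0 0 0; 1 1.5 0 0 0 0 0; 1 1 0 0 0 0 0; 1 1 0 0 0 0 0; 1 0 0 0 0 0 0")

```text
clock: 8.8
eef_pos: [648.2, -74.3, 48.1]
tool_rot: [-3.14, -0.001, 1.573]
force: [0.5, 0.3, -0.0]
width: 85.3
gripper_force: 0.0
```

```bash
python3 - <<'E'
from h import *
go(650,21,48,-90)
near(shot("side"));print(box(shot("side")))
E
```

```text
clk 8.80 pos [648.2 -74.3  48.1] rot [-1.799e+02 -1.000e-01  9.010e+01] F [ 0.5  0.3 -0. ] w 85
 turn tool [-0.08 -0.06  0.1 ]  shift now [9.53 0.2  0.02]  shift after turn [9.53 0.18 0.01]
label [274, 169, 31, 14, 274] [660.6 -28.4] rect [84.4 51.2] 1.5
label [246, 215, 34, 18, 393] [656.2 183.8] rect [83.1 48.1] 1.6
(array([392, 278], dtype=int32), [[661.4, -27.9], [656.2, 183.9]], array([658.8,  78. ]), 'len 212 yaw 1.4')
```

Request:
move_arm(targets="1 0.8 0 0 0 0 0; 1 0.8 0 0 0 0 0; 1 0.8 0 0 0 0 0; 1 0.8 0 0 0 0 0; 1 0.8 0 0 0 0 0")

```text
clock: 9.32
eef_pos: [649.4, -39.3, 48.9]
tool_rot: [3.14, 0.003, 1.567]
force: [-0.4, -4.5, 0.9]
width: 85.5
gripper_force: 2.5
```

Request:
move_arm(targets="1 0.8 0 0 0 0 0; 1 0.8 0 0 0 0 0; 1 0.8 0 0 0 0 0; 1 0.8 0 0 0 0 0; 1 0.5 0 0 0 0 0")

```text
clock: 9.73
eef_pos: [649.6, -1.2, 48.8]
tool_rot: [3.14, 0.002, 1.568]
force: [0.2, -5.8, 1.6]
width: 85.6
gripper_force: 2.7
```

```bash
python3 - <<'E'
from h import *
go(650,21,48,-90)
d=shot("side");near(d);print(box(d))
cv2.imwrite("pics/e.png",cv2.resize(d["color"][140:290,160:360,::-1],None,fx=4,fy=4,interpolation=cv2.INTER_CUBIC))
E
```

```text
clk 9.73 pos [649.6  -1.2  48.8] rot [1.799e+02 1.000e-01 8.990e+01] F [ 0.2 -5.8  1.6] w 86
 turn tool [ 0.08  0.14 -0.15]  shift now [2.22 0.03 0.07]  shift after turn [2.22 0.04 0.08]
label [264, 183, 32, 16, 317] [662.6  43.1] rect [84.  51.5] 0.2
label [234, 233, 33, 16, 309] [663.6 247.1] rect [83.7 33. ] 0.2
(array([320, 319], dtype=int32), [[662.6, 43.0], [663.3, 247.7]], array([663. , 145.3]), 'len 205 yaw -0.2')
```

View pics/e.png

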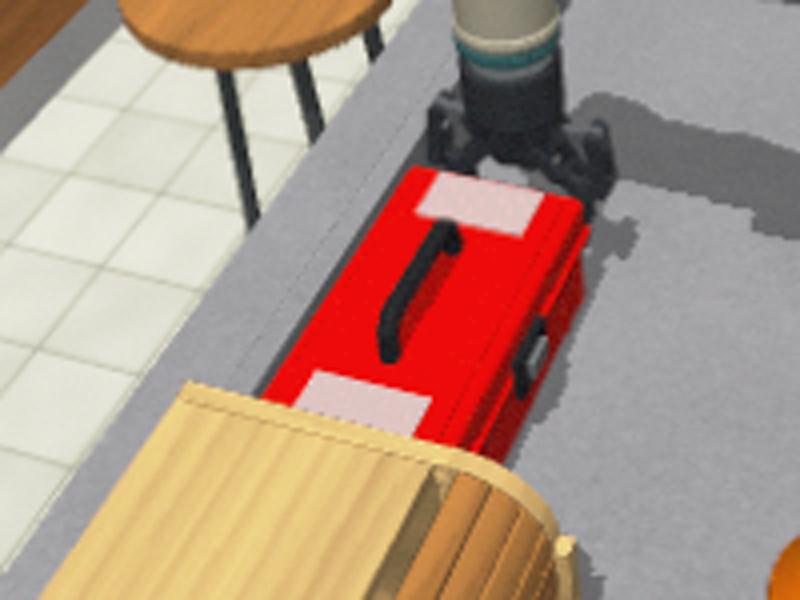

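The picture shows the box parallel to the upstand, a dark gap behind it at (330,290), and near label partly hidden by the bin end (so about 23 mm left). I'll push on slowly until the force rises.

Request:
move_arm(targets="1 0.5 0 0 0 0 0; 1 0.5 0 0 0 0 0; 1 0.4 0 0 0 0 0; 1 0.3 0 0 0 0 0; 1 0.3 0 0 0 0 0")

```text
clock: 10.2
eef_pos: [649.6, 18.0, 48.8]
tool_rot: [3.14, 0.003, 1.568]
force: [-0.2, -6.1, 2.3]
width: 85.4
gripper_force: 2.9
```

Request:
move_arm(targets="1 0.2 0 0 0 0 0; 1 0.2 0 0 0 0 0; 1 0.1 0 0 0 0 0; 1 0 0 0 0 0 0")

```text
clock: 10.53
eef_pos: [649.6, 19.1, 48.8]
tool_rot: [3.14, 0.008, 1.567]
force: [0.6, -10.9, 1.0]
width: 85.3
gripper_force: 5.7
```

```bash
python3 - <<'E'
from h import *
go(650,21,48,-90)
d=shot("side");near(d)
E
```

```text
clk 10.53 pos [649.6  19.1  48.8] rot [179.9   0.4  89.8] F [  0.6 -10.9   1. ] w 85
 turn tool [ 0.1   0.45 -0.2 ]  shift now [0.19 0.04 0.08]  shift after turn [0.19 0.04 0.08]
label [261, 187, 32, 16, 326] [663.1  64.2] rect [85.1 52.1] 2.0
label [234, 238, 30, 11, 122] [663.8 257.1] rect [83.5 12.4] 0.1
```

Request:
move_arm(targets="1 0.2 0 0 0 0 0; 1 0.2 0 0 0 0 0; 1 0.1 0 0 0 0 0; 1 0 0 0 0 0 0; 1 0 0 0 0 0 0")

```text
clock: 11.0
eef_pos: [649.6, 19.0, 49.0]
tool_rot: [3.139, 0.014, 1.566]
force: [0.4, -20.2, -0.9]
width: 85.4
gripper_force: 5.9
```

Request:
move_arm(targets="1 -1 0 0 0 0 0; 1 -2.5 0 0 0 0 0; 1 -2.5 0 0 0 0 0; 1 0 -3.5 0 0 0 0; 1 0 -3.5 0 0 0 0")

```text
clock: 11.42
eef_pos: [579.6, -31.0, 48.2]
tool_rot: [3.139, 0.0, 1.568]
force: [-0.4, 0.3, -0.3]
width: 85.2
gripper_force: 0.0
```

Request:
move_arm(targets="1 0 -3.5 0 0 0 0; 1 0 -3.5 0 0 0 0; 1 0 0 0 0 0 -7; 1 0 0 0 0 0 -7; 1 0 0 0 0 0 -7")

```text
clock: 11.83
eef_pos: [508.7, -28.1, 48.5]
tool_rot: [3.141, -0.002, 1.943]
force: [-0.0, 0.8, -0.4]
width: 85.5
gripper_force: 0.0
```

Request:
move_arm(targets="1 0 0 0 0 0 -7; 1 0 0 0 0 0 -7; 1 0 0 0 0 0 -7; 1 0 0 0 0 0 -7; 1 0 0 0 0 0 -7")

```text
clock: 12.25
eef_pos: [509.2, -28.3, 48.4]
tool_rot: [3.14, -0.001, 2.554]
force: [0.1, -0.2, 0.0]
width: 85.0
gripper_force: 0.0
```

Request:
move_arm(targets="1 0 0 0 0 0 -7; 1 0 0 0 0 0 -7; 1 0 0 0 0 0 -7; 1 0 0 0 0 0 -7; 1 0 0 0 0 0 -6")

```text
clock: 12.67
eef_pos: [509.1, -28.5, 48.4]
tool_rot: [3.14, -0.0, -3.136]
force: [0.2, -0.3, 0.1]
width: 85.4
gripper_force: 0.0
```

```bash
python3 - <<'E'
from h import *
go(540,171,48,0)
d=shot("side");near(d)
E
```

```text
clk 12.67 pos [509.1 -28.5  48.4] rot [ 179.9   -0.  -179.7] F [ 0.2 -0.3  0.1] w 85
 turn tool [ 0.09 -0.02  0.3 ]  shift now [-3.19 19.93  0.08]  shift after turn [-3.09 19.95  0.04]
label [261, 187, 32, 16, 335] [663.1  63.5] rect [84.5 52.8] 0.4
label [234, 238, 31, 11, 124] [663.2 257.1] rect [83.5 12.4] 0.1
```

Request:
move_arm(targets="1 0 3.5 0 0 0 0.3; 1 0 3.5 0 0 0 0; 1 0 3.5 0 0 0 0; 1 0 3.5 0 0 0 0; 1 0 3.5 0 0 0 0")

```text
clock: 13.13
eef_pos: [509.4, 147.9, 48.4]
tool_rot: [3.14, -0.001, 3.133]
force: [0.9, -0.5, 0.1]
width: 85.4
gripper_force: 0.0
```

Request:
move_arm(targets="1 0 2.4 0 0 0 0; 1 -2.5 0 0 0 0 0; 1 -1 0 0 0 0 0; 1 0 0 0 0 0 0; 1 0 0 0 0 0 0")

```text
clock: 13.55
eef_pos: [544.5, 169.5, 48.1]
tool_rot: [3.141, -0.001, 3.134]
force: [-0.3, -0.4, -0.6]
width: 85.5
gripper_force: 0.0
```

```bash
python3 - <<'E'
from h import *
go(586,171,48,0)
d=shot("side");near(d)
E
```

```text
clk 13.55 pos [544.5 169.5  48.1] rot [ 1.800e+02 -1.000e-01  1.796e+02] F [-0.3 -0.4 -0.6] w 85
 turn tool [ 0.03 -0.07 -0.44]  shift now [-4.15  0.18  0.01]  shift after turn [-4.15  0.15  0.01]
label [261, 188, 25, 15, 268] [670.6  65.4] rect [76.4 52.5] 2.0
label [234, 238, 31, 11, 123] [663.5 257. ] rect [83.5 12.4] 0.1
```

Request:
move_arm(targets="1 -1.2 0 0 0 0 -0.4; 1 -1 0 0 0 0 0; 1 -0.5 0 0 0 0 0; 1 -0.4 0 0 0 0 0; 1 -0.4 0 0 0 0 0")

```text
clock: 14.02
eef_pos: [579.2, 168.9, 48.1]
tool_rot: [3.142, -0.002, -3.142]
force: [-3.5, -0.6, 0.8]
width: 85.7
gripper_force: 3.9
```

Request:
move_arm(targets="1 -0.3 0 0 0 0 0; 1 -0.3 0 0 0 0 0; 1 -0.2 0 0 0 0 0; 1 -0.2 0 0 0 0 0; 1 0 0 0 0 0 0")

```text
clock: 14.43
eef_pos: [584.8, 168.6, 47.7]
tool_rot: [-3.14, -0.011, -3.141]
force: [-8.5, -1.1, 6.1]
width: 85.6
gripper_force: 4.6
```

Request:
move_arm(targets="1 -0.2 0 0 0 0 0; 1 -0.2 0 0 0 0 0; 1 0 0 0 0 0 0; 1 0 0 0 0 0 0")

```text
clock: 14.77
eef_pos: [587.0, 168.7, 47.5]
tool_rot: [-3.14, -0.014, -3.141]
force: [-11.6, -0.8, 8.5]
width: 85.0
gripper_force: 4.7
```

```bash
python3 - <<'E'
from h import *
go(586,171,48,0)
d=shot("side");near(d)
E
```

```text
clk 14.77 pos [587.  168.7  47.5] rot [-179.9   -0.8 -180. ] F [-11.6  -0.8   8.5] w 85
 turn tool [-0.07 -0.8   0.05]  shift now [ 0.1   0.23 -0.05]  shift after turn [ 0.1   0.23 -0.05]
label [259, 187, 11, 13, 85] [700.7  70.3] rect [28.8 55.5] 31.1
label [231, 238, 31, 10, 123] [671.1 257.1] rect [83.7 12.4] 0.2
```

Request:
move_arm(targets="1 -0.2 0 0 0 0 0; 1 -0.2 0 0 0 0 0; 1 0 0 0 0 0 0; 1 0 0 0 0 0 0")

```text
clock: 15.15
eef_pos: [586.6, 169.2, 46.0]
tool_rot: [-3.14, -0.022, -3.141]
force: [-18.7, -0.0, 6.3]
width: 85.5
gripper_force: 0.1
```

Request:
move_arm(targets="1 -0.2 0 0 0 0 0; 1 -0.2 0 0 0 0 0; 1 0 0 0 0 0 0; 1 0 0 0 0 0 0")

```text
clock: 15.48
eef_pos: [586.1, 170.0, 44.4]
tool_rot: [-3.14, -0.031, -3.141]
force: [-25.1, 1.6, 2.7]
width: 85.5
gripper_force: 0.0
```

```bash
python3 - <<'E'
from h import *
go(586,171,48,0)
d=shot("side");near(d)
E
```

```text
clk 15.48 pos [586.1 170.   44.4] rot [-179.9   -1.8 -179.9] F [-25.1   1.6   2.7] w 85
 turn tool [-0.08 -1.79  0.06]  shift now [ 0.02  0.1  -0.36]  shift after turn [ 0.01  0.1  -0.36]
label [259, 187, 10, 13, 72] [702.5  70.8] rect [25.5 54.7] 30.0
label [231, 238, 31, 10, 122] [671.3 257.1] rect [83.7 12.4] 0.2
```

Request:
move_arm(targets="1 1 0 0 0 0 0; 1 1 0 0 0 0 0; 1 2.5 0 0 0 0 0; 1 3.5 0 0 0 0 0; 1 3.5 0 0 0 0 0")

```text
clock: 15.95
eef_pos: [486.0, 168.8, 48.4]
tool_rot: [3.141, 0.001, -3.141]
force: [-0.8, -0.1, -0.0]
width: 85.2
gripper_force: 0.0
```

Request:
move_arm(targets="1 0 -3.5 0 0 0 0; 1 0 -3.5 0 0 0 0; 1 0 -3.5 0 0 0 0; 1 0 -3.5 0 0 0 0; 1 0 -3.5 0 0 0 0")

```text
clock: 16.37
eef_pos: [486.8, -7.2, 48.4]
tool_rot: [3.141, -0.0, -3.14]
force: [0.8, -0.5, 0.2]
width: 85.4
gripper_force: 0.0
```

Request:
move_arm(targets="1 0 -3.5 0 0 0 0; 1 0 -2 0 0 0 0; 1 0 0 0 0 0 0")

```text
clock: 16.62
eef_pos: [486.8, -67.3, 48.5]
tool_rot: [-3.138, 0.0, 3.134]
force: [0.1, 0.3, 0.7]
width: 85.2
gripper_force: 0.0
```

```bash
python3 - <<'E'
from h import *
go(510,-28,48,0)
d=shot("side");near(d)
print(box(shot("scene")))
a=shot("scene")
A=cv2.resize(a["color"][100:200,230:380,::-1],None,fx=5,fy=5,interpolation=cv2.INTER_CUBIC)
B=cv2.resize(d["color"][150:290,180:330,::-1],None,fx=4,fy=4,interpolation=cv2.INTER_CUBIC)
cv2.imwrite("pics/f.png",A);cv2.imwrite("pics/g.png",B)
E
```

```text
clk 16.62 pos [486.8 -67.3  48.5] rot [-179.8    0.   179.5] F [0.1 0.3 0.7] w 85
 turn tool [-0.19  0.02 -0.46]  shift now [-2.29  3.95  0.04]  shift after turn [-2.32  3.93  0.05]
label [259, 187, 33, 16, 323] [670.6  63.9] rect [84.7 51.2] 0.4
label [231, 238, 31, 10, 122] [671.3 257.1] rect [83.7 12.4] 0.2
(array([245,   1], dtype=int32), [[676.0, 66.2], [741.2, 190.7]], array([708.6, 128.5]), 'len 141 yaw -27.7')
```

View pics/f.png

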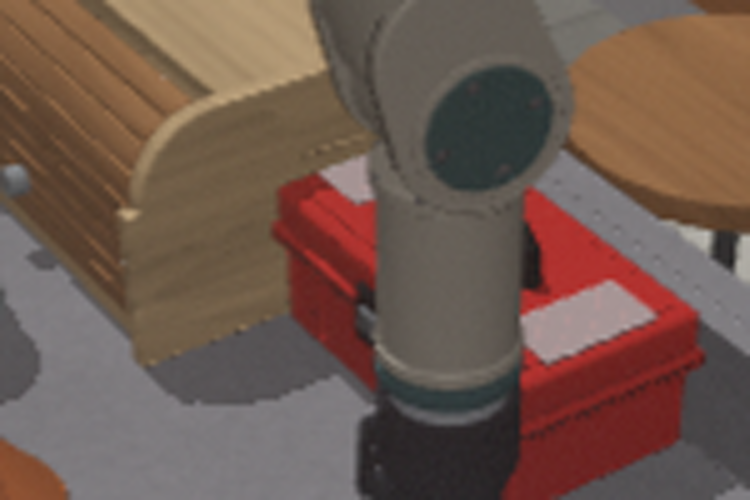

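View pics/g.png

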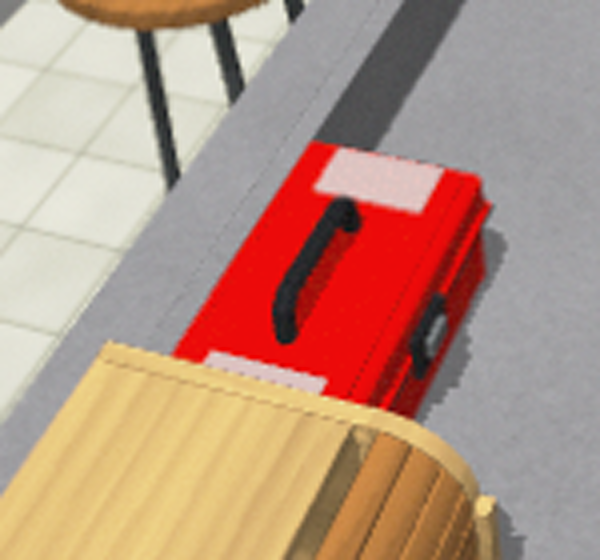

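The scene shows the box's left end at the bin (275,235) and its back on the upstand; the side view shows the lid hugging the upstand with no dark gap, latch forward at (430,335). For safety I'll give one more gentle end push to confirm the bin contact.

Request:
move_arm(targets="1 0 0 0 0 0 7; 1 0 0 0 0 0 7; 1 0 0 0 0 0 7; 1 0 0 0 0 0 7; 1 0 0 0 0 0 7")

```text
clock: 17.18
eef_pos: [487.4, -58.6, 48.3]
tool_rot: [3.141, -0.001, 2.529]
force: [-0.4, 0.7, -0.3]
width: 85.4
gripper_force: 0.0
```

Request:
move_arm(targets="1 0 0 0 0 0 7; 1 0 0 0 0 0 7; 1 0 0 0 0 0 7; 1 0 0 0 0 0 7; 1 0 0 0 0 0 7")

```text
clock: 17.6
eef_pos: [487.4, -58.5, 48.2]
tool_rot: [3.141, -0.001, 1.918]
force: [0.6, 0.1, -0.1]
width: 85.6
gripper_force: 0.0
```

Request:
move_arm(targets="1 0 0 0 0 0 7; 1 0 0 0 0 0 7; 1 0 0 0 0 0 5.8; 1 0 3.5 0 0 0 0; 1 0 3.5 0 0 0 0")

```text
clock: 18.02
eef_pos: [556.0, -57.9, 48.1]
tool_rot: [-3.138, -0.002, 1.576]
force: [0.9, -0.8, -0.0]
width: 85.2
gripper_force: 0.0
```

Request:
move_arm(targets="1 0 3.5 0 0 0 0; 1 0 3.5 0 0 0 0; 1 0 2.8 0 0 0 0; 1 0 0 0 0 0 0; 1 0 0 0 0 0 0")

```text
clock: 18.43
eef_pos: [656.1, -57.3, 47.5]
tool_rot: [-3.141, -0.001, 1.58]
force: [-1.8, -0.7, -0.6]
width: 85.3
gripper_force: 0.0
```

```bash
python3 - <<'E'
from h import *
go(655,19,48,-90)
E
```

```text
clk 18.43 pos [656.1 -57.3  47.5] rot [-1.80e+02 -1.00e-01  9.05e+01] F [-1.8 -0.7 -0.6] w 85
 turn tool [-0.01 -0.05  0.5 ]  shift now [ 7.63 -0.04 -0.04]  shift after turn [ 7.63 -0.11 -0.05]
```

Request:
move_arm(targets="1 2.5 0 0 0 0 0.5; 1 2.2 0 0 0 0 0; 1 1.5 0 0 0 0 0; 1 0.6 0 0 0 0 0; 1 0.3 0 0 0 0 0")

```text
clock: 18.85
eef_pos: [654.6, 13.0, 48.1]
tool_rot: [-3.141, -0.001, 1.569]
force: [0.3, 0.3, -0.1]
width: 85.2
gripper_force: 0.0
```

Request:
move_arm(targets="1 0.3 0 0 0 0 0; 1 0.3 0 0 0 0 0; 1 0.2 0 0 0 0 0; 1 0 0 0 0 0 0; 1 0 0 0 0 0 0")

```text
clock: 19.27
eef_pos: [655.5, 17.9, 48.3]
tool_rot: [3.142, 0.0, 1.566]
force: [0.7, -0.7, 0.5]
width: 85.6
gripper_force: 0.0
```

Request:
move_arm(targets="1 0.3 0 0 0 0 0; 1 0.2 0 0 0 0 0; 1 0 0 0 0 0 0; 1 0 0 0 0 0 0")

```text
clock: 19.6
eef_pos: [655.5, 18.9, 48.5]
tool_rot: [3.141, 0.006, 1.565]
force: [-0.6, -7.7, -0.5]
width: 85.2
gripper_force: 3.4
```

Request:
move_arm(targets="1 0.2 0 0 0 0 0; 1 0.2 0 0 0 0 0; 1 0.2 0 0 0 0 0; 1 0 0 0 0 0 0; 1 0 0 0 0 0 0")

```text
clock: 20.02
eef_pos: [655.4, 18.7, 48.7]
tool_rot: [3.14, 0.014, 1.563]
force: [-0.7, -16.0, -1.5]
width: 85.4
gripper_force: 4.4
```

Request:
move_arm(targets="1 -1 0 0 0 0 0; 1 -2 0 0 0 0 0; 1 -3 0 0 0 0 0; 1 -3 0 0 0 0 0; 1 -3 0 0 0 0 0")

```text
clock: 20.43
eef_pos: [655.0, -91.1, 48.3]
tool_rot: [3.142, -0.001, 1.567]
force: [-0.4, 0.2, 0.0]
width: 85.5
gripper_force: 0.0
```

Request:
move_arm(targets="1 0 0 -3.5 0 0 0; 1 0 0 -3.5 0 0 0; 1 0 0 -3.5 0 0 0; 1 0 0 0 0 0 0; 1 0 0 0 0 0 0")

```text
clock: 20.85
eef_pos: [656.5, -90.7, 155.8]
tool_rot: [3.137, 0.0, 1.566]
force: [0.2, 1.3, -0.0]
width: 85.5
gripper_force: 0.0
```

```bash
python3 - <<'E'
from h import *
d=shot("side");near(d);go(650,-90,150,-90)
a=shot("scene");cv2.imwrite("pics/z.png",a["color"][:,:,::-1])
E
```

```text
label [259, 187, 33, 16, 328] [670.6  64. ] rect [84.6 51.5] 0.1
label [231, 238, 31, 10, 123] [671.1 257.1] rect [83.7 12.4] 0.2
clk 20.90 pos [655.2 -90.  153.8] rot [179.9  -0.   89.7] F [-0.8  0.1 -1. ] w 86
 turn tool [ 0.06 -0.05 -0.25]  shift now [-0.   -0.52  0.38]  shift after turn [-0.   -0.52  0.38]
```

View pics/z.png

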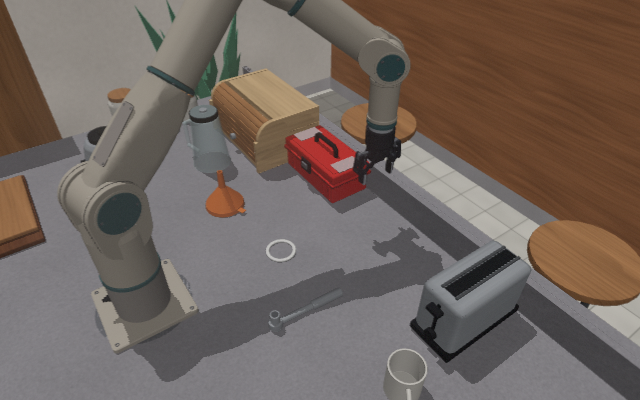

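The box stands square against the bin and upstand at (327,160), shut. Funnel (225,200), ring (281,251), wrench (308,309), mug and jar haven't moved, and the gripper is clear, so I'm handing the job in.

```bash
python3 -c "
from cell import order
print(order.finish_job())"
```

```text
the job is handed in; nothing more can be done
None
```

The toolbox is shut, with its back flat against the upstand, its end touching the bread bin and its latch facing the front; nothing else was moved, and the job was handed in at about 21 s.

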